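# Hold the slide magazine home in the reader dock

## Robot

A 6-joint arm with a two-finger parallel gripper is mounted at the origin on the work surface. World frame = base frame: x ahead of the robot, y to its left, z up, the work surface at z = 0. Lengths are in m, angles in rad, forces in N, time in s.
With the tool pointing down it reaches from about 0.35 to 0.775 m from the base axis. Payload 5.5 kg.
Tool frame: the origin (TCP) lies between the finger pads; the fingertips stand 19 mm ahead of it and the grasp point (between the pads) is the TCP; z points along the fingers, y is the line along which they close (so a half turn about z gives the same grasp; the last joint's range is limited). The gripper opens to 85 mm and grips with 20 to 120 N. Pads are 22 mm wide; open, the fingers measure 114 mm over their backs; the gripper's body (76 mm by 85 mm) begins 54 mm behind the grasp point. The pads swing forward as they close: fully open they stand 13 mm farther back than shut.
Start: joints at [1.171, 0.313, 0.046, 1.304, 0, 1.431], TCP at [0.148, 0.556, 0.25] pointing down, gripper open.
Joint ranges: [-2.76, 2.76], [-0.86, 1.69], [-1.03, 1.26], [-2.2, 2.34], [-1.47, 1.5], [-3.14, 3.14]. Speed limits (rad/s): [2.57, 2.57, 3.14, 3.14, 3.14, 3.14].

## Interface

Orientations are given as a unit quaternion [w, x, y, z].
In Python, from workcell import env gives the robot as it stands.
- The arm moves only by the tool carry_out, never from a script. Its argument "increments" is a list that holds one entry, the list of rows, each a list of 6 numbers: the shift along the tool's x, y, z each as a share of 50 cm, from -1 to 1, then the turn, a rotation vector about the tool's x, y, z each as a share of 2 pi rad, from -1 to 1. In form: [[[x, y, z, ax, ay, az], ...]]. A call has 1 to 5 rows; each row is the pose to reach, as a shift and turn from the pose commanded when the call began, along the tool's axes at that moment, turning the shorter way round; what a row does not reach only later rows make up. A row lasts 1/8 s, in which the tool goes at most 62.5 mm and 10.7 degrees, less where a joint would pass 70% of its speed; a pose out of reach is approached as far as the arm can. A call with a number of a shift or a turn outside -1 to 1 is refused whole. A call with a gripper value outside its range is refused whole. "jaw" is the closure, from 0 (fully open) to 1 (shut), set as the call begins (left out, the last holds). The fingers move at their own pace and stop on an object; "squeeze" is the grip in N (left out, the last holds). Time passes only in rows, so rows that repeat a pose let the fingers close. It gives the time, the measured TCP pose, the force, the opening and the grip force at its end, in the units of the state.
- env.get_state(): the state, without advancing time (a new reading comes with each control period).
- env.read_camera(name): name is "scene" or "top" or "wrist"; returns a dict with "frame" (400x640x3 uint8, blue, green, red), "z_map" (400x640 float32, m along the optical axis (not along the pixel's ray), 0 where there is no reading), "intrinsics" (3x3 intrinsics, pixels), "R" (3x3) and "t" (3): a world point X has camera coordinates R X + t; the wrist camera has in their place "T_tool_cam" (4x4, takes a point from camera to tool coordinates, whose origin is the TCP and whose axes are the flange's). Camera axes: x right, y down, z forward; pixel columns grow to the right and rows downward; lengths in m; the calibration is good to about 2 mm. A picture is of the moment at which its call begins: read the wrist's pose just before it.
- env.hand_in(): hands the job in; it is judged then, once.
Trained networks look in the newest picture that a camera, given by its name, has taken for a name from the list of things; names that differ only in an ending like _2 or _b are one class to them, and where a whole thing is asked for, a point or a joint stands for the part that bears it (a point fixed in the world has none). Each returns a list of dicts, best first, with "score" (0 to 1); they miss things now and then, are a little off and sometimes report something else, mostly with a low value. They report only what shows in the picture. A call takes as long as a camera call. They do not tell look-alikes from the thing itself.
- env.find_in(camera, name): "position" ([x, y, z] in m, in world coordinates, good to about 4 mm: the middle of the surface that is visible of it).
The state is a dict: "clock": time; "joint_pos": joint angles; "qvel": joint speeds; "tau": joint torques, N m; "tcp_pos": TCP position; "orientation": TCP orientation; "wrist_force": force on the tool from outside, world axes, zero at the start; "ft_torque": the same for the moment, N m; "finger_gap": finger opening in m; "grip_force": force on a finger pad.
Only numpy, scipy, OpenCV 4.12 (cv2) and the standard library are available. Lean on these libraries where they do the work, as an engineer would, in place of code of your own. Each camera call takes 0.05 s, during which the arm holds its last target. There are 200 camera calls.

## Task

Someone left a specimen jar standing in the channel of the slide reader dock: lift it out and set it down upright on the bench, without dropping it. Then slide the slide magazine along the channel against the sprung plunger until it meets the steel stop pads, without ramming it, and finish while still holding it pressed there with a light steady push, because the spring drives it back if you let go. Leave the other things on the bench where they are.

Things in the scene. Friction and masses are not known exactly. Their poses are not given: they have to be found in the camera images.
- dock: Slide reader dock, fixed: an aluminium base plate 10 mm thick (x -165 to 155 mm, y -50 to 50 mm) with two low walls that make an open-topped channel along the dock's x, closed at its +x end by a white housing. Origin on the bench surface (z = 0), on the channel's centre line; x along the channel towards the plunger, z up.
- channel_mouth (a point): Centre of the channel floor at its open end: dock x = -165 mm, y = 0, 10 mm above the bench. The channel is 44 mm wide inside and runs from here to dock x = 100 mm; its walls are 6 mm thick, their tops 24 mm above the bench.
- housing_top (a point): Centre of the white housing's top (flat dark display), dock x = 131 mm, 80 mm above the bench. The housing is 54 mm deep, its front at dock x = 104 mm, and 120 mm wide.
- stop: The hard stop: two upright steel pads (each 8 mm wide, 32 mm tall, centred 15 mm either side of the plunger) on the front of the dock's housing, fixed. Their faces lie at dock x = 100 mm and look to dock -x; 30 to 62 mm above the bench. Origin: 3 mm behind the faces, midway between the pads.
- stop_face (a point): Point midway between the two stop pads, in the plane of their faces: dock x = 100 mm, y = 0, 46 mm above the bench; its axes are the dock's. With the magazine home, its front face lies in this plane.
- plunger (a joint): Travel of the sprung plunger (steel pin with a 16 mm round head, between the stop pads), m: 0 at rest, sticking out 24 mm from the stop faces; grows as it is pushed in along dock +x; about 0.024 when the magazine meets the pads (it could go to 0.030, so the pads end the travel). It pushes back with about 3 N at first, 8.3 N at 0.024 (220 N/m).
- plunger_tip (a point): Centre of the plunger head's face, 46 mm above the bench; at rest at dock x = 76 mm, y = 0.
- magazine: Slide magazine: closed grey box 84 mm long (x), 40 wide (y), 60 tall, a glass slide showing on top, dark grooves in its sides, about 0.35 kg (varies). Stands loose in the channel near its open end, x along dock x. Origin: centre of its underside (10 mm above the bench). Its sides can be gripped above the walls, 24 to 70 mm above the bench. Home, its origin is at dock x = 58 mm.
- jar: The specimen jar to be moved: clear round jar 64 mm tall, body 40 mm across up to 34 mm above its underside, then a 33 mm neck and a white cap 37 mm across (its top 16 mm), about 0.12 kg (varies), standing loose on the channel floor between magazine and plunger. Origin: centre of its underside (10 mm above the bench at the start, 0 when it stands on the bench).
- spare_jar: Another jar of the same kind (40 mm across, 64 mm tall) standing on the bench beside the dock, on its -y side; leave it. Origin: centre of its underside.
- dropper: Small white dropper bottle, 28 mm across, 60 mm tall, standing on the bench beside the dock, on its +y side; leave it. Origin: centre of its underside.
- dishes: Stack of three round dishes, 86 mm across, 45 mm tall, on the bench beside the dock, on its -y side; leave it. Origin: centre of its underside.
- tube_rack: White wire rack with capped tubes, 110 x 240 mm, tubes to 100 mm tall, far left on the bench; leave it. Origin: centre of its underside, long side along its y.
- amber_bottle: Amber reagent bottle, 72 mm across, 160 mm tall, far right on the bench; leave it. Origin: centre of its underside.
- slide_carton: Open cardboard carton, 100 x 160 x 45 mm, far right on the bench; leave it. Origin: centre of its underside, long side along its y.
- tally: Round steel tally counter, 48 mm across, 36 mm tall, left on the bench; leave it. Origin: centre of its underside.
Things that resemble listed ones, but are neither listed nor needed, are in the scene too. Leave any blue look-alike of the jar alone.

How it is judged:
By the outcome, as a careful person would: the job done as asked, in the order asked, and still so for the second after the job is handed in, while the arm keeps its last pose, push and grip.
It also fails if it takes over 58 s, if anything falls off the work surface, if the arm or the gripper's body presses on something with over 40 N, if the wrist force passes 120 N, or if a joint passes its speed limit or range.

## Working session

There is one attempt and no reset: what is moved stays moved. The work goes in short steps, Python scripts to look and compute and a tool call to move; the robot and the scene stay as the last step left them, time stands still between calls to the robot, and variables do not carry over. Pictures are saved under pics/ and viewed, at most 10 in all, crops included, and the job is handed in when it is done.

Besides the shell and the picture viewer there is one more tool, called after "Call:" as name([rows], argument=value, ...), one row to a line, values as JSON. carry_out: Moves the arm, as the interface text tells. Its arguments: {"type":"object","properties":{"increments":{"type":"array","items":{"type":"array","items":{"type":"array","items":{"type":"number","minimum":-1,"maximum":1}}}},"jaw":{"type":"number"},"squeeze":{"type":"number"}},"required":["increments"]}

```bash
mkdir -p pics
cat > h.py <<'E'
from workcell import env
import numpy as np, cv2
def world(c, mask=None):
    z=c["z_map"]; K=c["intrinsics"]; v,u=np.indices(z.shape)
    p=np.stack([(u-K[0,2])/K[0,0]*z,(v-K[1,2])/K[1,1]*z,z],-1)
    return (p-c["t"])@c["R"]
E
python3 - <<'E'
from h import *
s=env.get_state(); print({k:np.round(v,3) for k,v in s.items()})
for n in ["scene","top"]:
    c=env.read_camera(n); cv2.imwrite(f"pics/{n}0.png",c["frame"]); np.savez(f"{n}0.npz",**c)
    for o in ["dock","magazine","jar","plunger","stop","dropper","dishes","housing_top"]:
        try: print(n,o,[(np.round(d["position"],3),round(d["score"],2)) for d in env.find_in(n,o)[:4]])
        except Exception as e: print(o,e)
print(env.get_state()["clock"])
E
```

```text
{'clock': np.float64(0.0), 'joint_pos': array([1.171, 0.314, 0.045, 1.304, 0.   , 1.431]), 'qvel': array([-0.001,  0.   ,  0.   ,  0.001,  0.001,  0.001]), 'tau': array([ 1.0000e-03, -4.8063e+01,  2.9853e+01,  1.9000e-02, -0.0000e+00,
       -0.0000e+00]), 'tcp_pos': array([0.148, 0.555, 0.249]), 'orientation': array([-0.   ,  0.13 ,  0.992, -0.001]), 'wrist_force': array([ 0.24 , -0.253,  0.152]), 'ft_torque': array([0.022, 0.01 , 0.015]), 'grip_force': np.float64(0.0), 'finger_gap': np.float64(0.085)}
scene dock [(array([ 0.663, -0.129,  0.018]), 0.98)]
scene magazine [(array([ 0.525, -0.188,  0.068]), 0.61)]
scene jar [(array([ 0.734, -0.333,  0.059]), 0.75), (array([ 0.573, -0.542,  0.006]), 0.72), (array([ 0.606, -0.15 ,  0.068]), 0.59)]
scene plunger []
scene stop [(array([ 0.746, -0.243,  0.058]), 0.34)]
scene dropper [(array([ 0.744, -0.242,  0.059]), 0.27)]
scene dishes [(array([ 0.626, -0.335,  0.044]), 0.6)]
scene housing_top [(array([ 0.662, -0.13 ,  0.019]), 0.68)]
top dock [(array([ 0.65 , -0.118,  0.01 ]), 0.92)]
top magazine [(array([ 0.51 , -0.175,  0.069]), 0.59)]
top jar [(array([ 0.591, -0.142,  0.074]), 0.67)]
top plunger []
top stop [(array([ 0.648, -0.118,  0.007]), 0.74), (array([ 0.431, -0.537,  0.109]), 0.43)]
top dropper [(array([ 0.609, -0.318,  0.049]), 0.68), (array([0.593, 0.041, 0.04 ]), 0.46), (array([0.445, 0.577, 0.033]), 0.36), (array([ 0.648, -0.118,  0.009]), 0.21)]
top dishes [(array([ 0.613, -0.32 ,  0.046]), 0.74), (array([0.639, 0.415, 0.026]), 0.28)]
top housing_top [(array([ 0.646, -0.12 ,  0.01 ]), 0.93)]
0.9
```

View pics/top0.png

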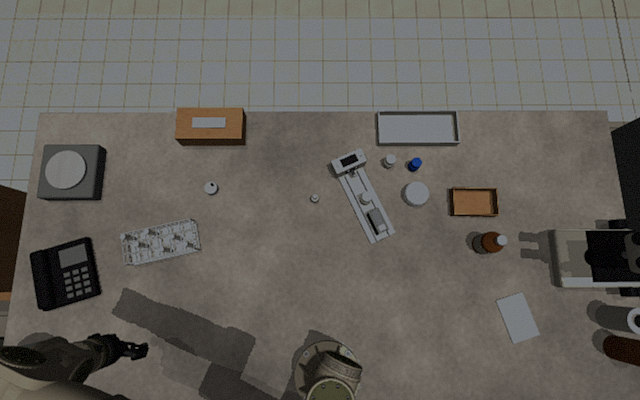

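View pics/scene0.png

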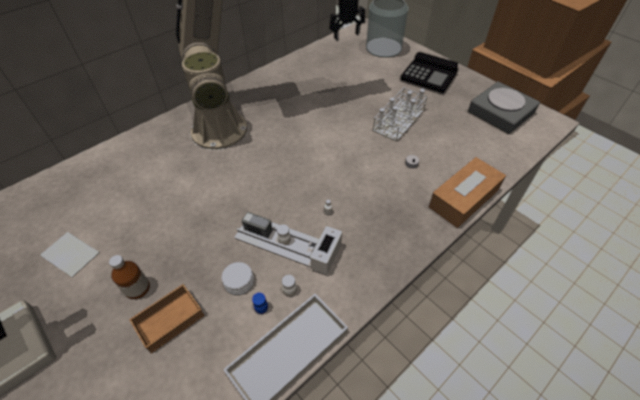

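Top picture: dock runs from its mouth (382,237) to the housing (350,160); magazine (376,221), jar (365,199); dropper (315,198), spare jar (390,161), blue look-alike (414,164), dishes (417,194). The scene picture agrees.

Run:
```python
from h import *
c=dict(np.load("top0.npz")); P=world(c)
def reg(lo,hi,u0,u1,v0,v1):
    m=np.zeros(P.shape[:2],bool); m[v0:v1,u0:u1]=1
    m&=(P[...,2]>lo)&(P[...,2]<hi); return P[m]
for n,a in dict(housing=(.072,.09,325,372,145,178),jar=(.068,.085,355,375,190,210),mag=(.06,.08,362,392,203,240),drop=(.04,.08,305,325,190,208),plate=(.006,.03,330,400,165,245),spare=(.05,.08,382,398,152,170)).items():
    q=reg(*a); 
    if len(q): 
        r=cv2.minAreaRect(q[:,:2].astype(np.float32)*1000); print(n,len(q),q.mean(0).round(4),np.round(r[0],1),np.round(r[1],1),round(r[2],1), np.median(q[:,2]))
q=reg(-.02,.02,300,450,240,300);print("bench",np.median(q[:,2]))
k=env.read_camera("wrist");print(k["T_tool_cam"].round(4),k["intrinsics"])
```

```text
housing 491 [ 0.7248 -0.0815  0.0796] [725.8 -81.7] [ 54.3 120.3] 24.7 0.0796040769419013
jar 89 [ 0.5961 -0.1415  0.0731] [ 583.9 -153.5] [69.1 35.2] 43.7 0.07270320867639433
mag 295 [ 0.5122 -0.1783  0.0697] [ 512.9 -178.9] [83.5 40.6] 24.8 0.06978879657791211
drop 27 [0.6001 0.0404 0.0528] [601.   41.1] [22.3 14.3] 66.8 0.05627278493035174
plate 1471 [ 0.5896 -0.141   0.0128] [ 583.7 -139.4] [250.3 290.7] 87.9 0.010877665139489267
spare 86 [ 0.7351 -0.2331  0.0621] [ 735.6 -233.8] [33.7 34.9] 43.9 0.06246025378945813
bench -0.0004214725910208909
[[-1.300e-03 -9.619e-01 -2.733e-01  6.890e-02]
 [ 1.000e+00 -1.300e-03 -2.000e-04 -4.000e-04]
 [-2.000e-04 -2.733e-01  9.619e-01 -1.231e-01]
 [ 0.000e+00  0.000e+00  0.000e+00  1.000e+00]] [[291.95361322   0.         322.73735469]
 [  0.         291.95361322 196.7674654 ]
 [  0.           0.           1.        ]]
```

Call:
carry_out([
  [[-0.456, -0.418, 0, 0, 0, -0.11], [-0.456, -0.418, 0, 0, 0, -0.11], [-0.456, -0.418, 0, 0, 0, -0.11], [-0.456, -0.418, 0, 0, 0, -0.11], [-0.456, -0.418, 0, 0, 0, -0.11]],
], jaw=0, squeeze=30)

```text
clock: 1.58
tcp_pos: [0.3067, 0.3074, 0.2506]
orientation: [0.001, -0.215, 0.977, 0.0]
wrist_force: [1.0, 0.2, -0.1]
finger_gap: 0.0855
grip_force: 0.0
```

```bash
cat >> h.py <<'E'
from scipy.spatial.transform import Rotation as Ro
YAW=np.radians(24.6); EX=np.array([np.cos(YAW),np.sin(YAW),0]); EY=np.array([-EX[1],EX[0],0]); O=np.array([.6067,-.1362,0])
RT=np.column_stack([-EX,EY,[0,0,-1]])
def D(p): d=np.asarray(p)-O; return np.round(np.stack([d@EX,d@EY,d[...,2]],-1)*1000,1)
def go(dx,dy,z):
    s=env.get_state(); q=s["orientation"]; R=Ro.from_quat([q[1],q[2],q[3],q[0]]).as_matrix()
    t=O+EX*dx/1000+EY*dy/1000+[0,0,z/1000]
    sh=R.T@(t-s["tcp_pos"])/.5; r=Ro.from_matrix(R.T@RT).as_rotvec()/(2*np.pi)
    print("t",s["clock"],"dock",D(s["tcp_pos"]),"go",np.round(np.r_[sh,r],4),"dist",np.linalg.norm(t-s["tcp_pos"]).round(3),"F",np.round(s["wrist_force"],2))
E
python3 - <<'E'
from h import *
go(-30,0,200)
E
```

```text
t 1.575 dock [-88.1 528.2 250.6] go [-1.113e-01 -1.057e+00  1.011e-01  0.000e+00  2.000e-04  7.000e-04] dist 0.534 F [ 0.95  0.16 -0.12]
```

Call:
carry_out([
  [[-0.065, -0.61, 0.06, 0, 0, 0], [-0.065, -0.61, 0.06, 0, 0, 0], [-0.065, -0.61, 0.06, 0, 0, 0], [-0.065, -0.61, 0.06, 0, 0, 0], [-0.065, -0.61, 0.06, 0, 0, 0]],
])

```text
clock: 2.2
tcp_pos: [0.4639, 0.0431, 0.2205]
orientation: [0.001, -0.214, 0.977, -0.0]
wrist_force: [0.4, 1.0, 1.1]
finger_gap: 0.0857
grip_force: 0.0
```

Call:
carry_out([
  [[-0.046, -0.44, 0.04, 0, 0, 0], [-0.046, -0.44, 0.04, 0, 0, 0], [-0.046, -0.44, 0.04, 0, 0, 0], [-0.046, -0.44, 0.04, 0, 0, 0], [-0.046, -0.44, 0.04, 0, 0, 0]],
])

```text
clock: 2.82
tcp_pos: [0.5766, -0.1475, 0.1993]
orientation: [-0.0, -0.212, 0.977, 0.0]
wrist_force: [-0.5, 0.2, -0.1]
finger_gap: 0.0852
grip_force: 0.0
```

```bash
cat >> h.py <<'E'
def wrist(name=None):
    s=env.get_state(); c=env.read_camera("wrist"); q=s["orientation"]
    T=np.eye(4); T[:3,:3]=Ro.from_quat([q[1],q[2],q[3],q[0]]).as_matrix(); T[:3,3]=s["tcp_pos"]
    W=T@c["T_tool_cam"]; c["R"]=W[:3,:3].T; c["t"]=-W[:3,:3].T@W[:3,3]
    if name: cv2.imwrite(f"pics/{name}.png",c["frame"])
    return c,D(world(c))
E
python3 - <<'E'
from h import *
c,Q=wrist("w1"); np.save("w1.npy",Q)
ok=c["z_map"]>0
def m(n,x0,x1,y0,y1,z0,z1):
    k=ok&(Q[...,0]>x0)&(Q[...,0]<x1)&(Q[...,1]>y0)&(Q[...,1]<y1)&(Q[...,2]>z0)&(Q[...,2]<z1); q=Q[k]
    if len(q)>5:
        r=cv2.minAreaRect(q[:,:2].astype(np.float32)); print(n,len(q),q.mean(0).round(1),np.round(r[0],1),np.round(r[1],1),round(r[2],2),np.percentile(q[:,0],[1,99]),np.percentile(q[:,1],[1,99]))
m("cap",-45,30,-25,25,71,80); m("mag",-150,-50,-30,30,66,76); m("wallL",-100,60,20,32,21,27);m("wallR",-100,60,-32,-20,21,27)
m("hous",95,170,-70,70,76,86)
go(-12,0,66)
E
```

```text
cap 1190 [-13.6  -3.   73.4] [-13.4  -3.2] [35.4 35.4] -0.0 [-30.111   3.622] [-19.9  13.6]
mag 5037 [-107.1   -1.9   69.8] [-105.2   -2. ] [40.1 84.4] 89.61 [-146.3  -64.3] [-21.3  17.5]
wallL 758 [-23.5  23.1  23.4] [-19.7  23. ] [  5.7 159. ] 89.81 [-98.2    58.443] [20.2 25.9]
wallR 744 [-19.5 -27.4  23.4] [-19.9 -26.3] [  7.9 158.8] 89.84 [-97.913  58.257] [-30.2   -24.143]
hous 622 [104.8  -6.9  78.1] [107.3  -2.8] [ 14.5 119.3] 1.7 [101.6   113.916] [-61.5    56.311]
t 2.875 dock [-32.1   4.  199.6] go [-4.040e-02 -8.400e-03  2.672e-01  2.000e-04 -1.000e-04  0.000e+00] dist 0.135 F [-0.12  0.82  0.56]
```

View pics/w1.png

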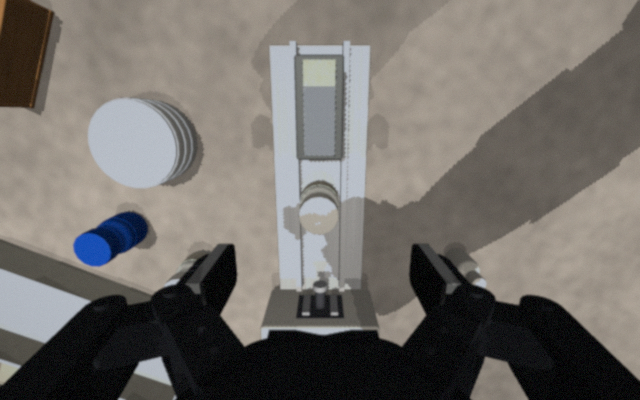

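Wrist picture: jar cap at (320,213), magazine (320,107), plunger (320,288), blue look-alike far left (95,247); the area around the jar is free for the fingers.

Call:
carry_out([
  [[-0.038, -0.011, 0.08, 0, 0, 0], [-0.038, -0.011, 0.17, 0, 0, 0], [-0.038, -0.011, 0.23, 0, 0, 0], [-0.038, -0.011, 0.267, 0, 0, 0], [-0.038, -0.011, 0.267, 0, 0, 0]],
])

```text
clock: 3.5
tcp_pos: [0.5936, -0.1401, 0.0656]
orientation: [-0.002, -0.215, 0.977, 0.001]
wrist_force: [0.2, 0.4, 0.2]
finger_gap: 0.0855
grip_force: 0.0
```

Call:
carry_out([
  [[0, 0, 0, 0, 0, 0], [0, 0, 0, 0, 0, 0], [0, 0, 0, 0, 0, 0], [0, 0, 0, 0, 0, 0], [0, 0, 0, 0, 0, 0]],
], jaw=1, squeeze=30)

```text
clock: 4.12
tcp_pos: [0.5962, -0.1423, 0.0681]
orientation: [0.001, -0.214, 0.977, -0.0]
wrist_force: [0.1, 0.0, 6.0]
finger_gap: 0.0354
grip_force: 29.6
```

Run:
```python
from h import *
go(-13,-1.5,150); wrist("w2"); go(-60,130,150)
```

```text
t 4.125 dock [-12.1  -1.1  68.1] go [ 0.0015 -0.0009 -0.1638 -0.0002  0.0003  0.0003] dist 0.082 F [0.07 0.   6.01]
t 4.175 dock [-12.1  -1.1  68.1] go [ 9.510e-02  2.623e-01 -1.643e-01 -2.000e-04  3.000e-04  3.000e-04] dist 0.162 F [-0.75 -0.    5.87]
```

View pics/w2.png

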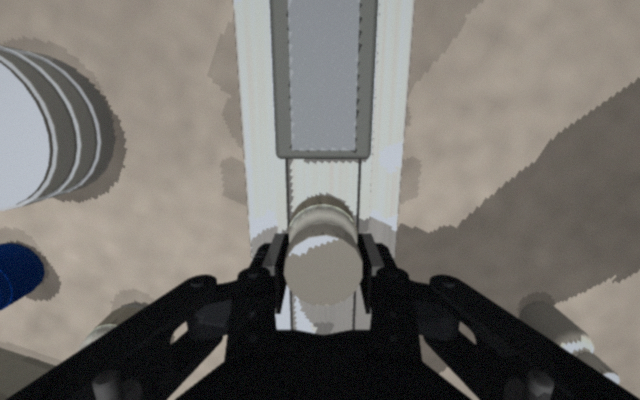

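Wrist picture: the cap (322,270) sits centred between the pads at (280,275) and (370,275). Lift.

Call:
carry_out([
  [[0, 0, -0.02, 0, 0, 0], [0, 0, -0.06, 0, 0, 0], [0, 0, -0.1, 0, 0, 0], [0, 0, -0.14, 0, 0, 0], [0, 0, -0.14, 0, 0, 0]],
])

```text
clock: 4.8
tcp_pos: [0.5964, -0.1425, 0.1385]
orientation: [0.001, -0.214, 0.977, -0.001]
wrist_force: [0.6, 0.2, -2.5]
finger_gap: 0.0357
grip_force: 30.2
```

Run:
```python
from h import *
c,Q=wrist("w3"); go(-60,130,140)
```

```text
t 4.85 dock [-12.5  -0.9 137.3] go [ 9.45e-02  2.62e-01 -5.80e-03 -1.00e-04  1.00e-04  3.00e-04] dist 0.139 F [ 0.45  0.42 -1.48]
```

View pics/w3.png

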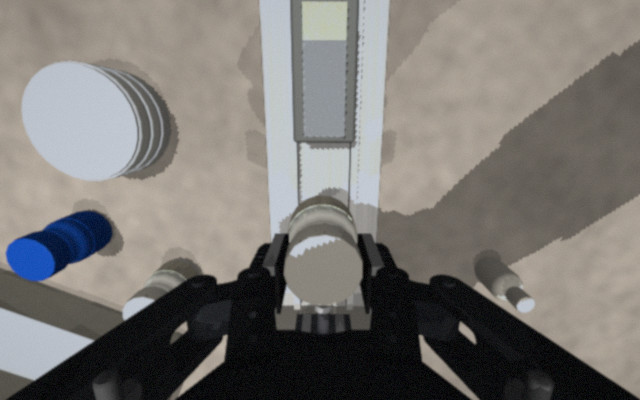

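Jar (322,265) hangs upright in the grip, dropper at right (505,285) well clear. Carry across and lower.

Call:
carry_out([
  [[0.03, 0.08, 0, 0, 0, 0], [0.06, 0.17, 0, 0, 0, 0], [0.085, 0.24, 0, 0, 0, 0], [0.095, 0.262, 0, 0, 0, 0], [0.095, 0.262, 0, 0, 0, 0]],
])

```text
clock: 5.48
tcp_pos: [0.4972, -0.0427, 0.1364]
orientation: [-0.0, -0.214, 0.977, 0.0]
wrist_force: [0.0, 0.0, -1.1]
finger_gap: 0.036
grip_force: 30.5
```

Call:
carry_out([
  [[0, 0, 0.05, 0, 0, 0], [0, 0, 0.1, 0, 0, 0], [0, 0, 0.135, 0, 0, 0], [0, 0, 0.15, 0, 0, 0], [0, 0, 0.15, 0, 0, 0]],
])

```text
clock: 6.1
tcp_pos: [0.4979, -0.0435, 0.0614]
orientation: [-0.0, -0.214, 0.977, 0.0]
wrist_force: [-0.1, -0.5, -1.2]
finger_gap: 0.0355
grip_force: 30.5
```

Run:
```python
from h import *
go(-60,130,58)
```

```text
t 6.1 dock [-60.3 129.6  61.4] go [-0.0006  0.0008  0.0068  0.     -0.0001  0.0002] dist 0.003 F [-0.14 -0.49 -1.17]
```

Call:
carry_out([
  [[0, 0, 0.002, 0, 0, 0], [0, 0, 0.004, 0, 0, 0], [0, 0, 0.006, 0, 0, 0], [0, 0, 0.008, 0, 0, 0], [0, 0, 0.008, 0, 0, 0]],
])

```text
clock: 6.72
tcp_pos: [0.4977, -0.0429, 0.0581]
orientation: [0.0, -0.214, 0.977, -0.0]
wrist_force: [-0.5, 0.7, 2.2]
finger_gap: 0.036
grip_force: 30.6
```

Call:
carry_out([
  [[0, 0, 0, 0, 0, 0], [0, 0, 0, 0, 0, 0], [0, 0, 0, 0, 0, 0], [0, 0, 0, 0, 0, 0]],
], jaw=0)

```text
clock: 7.22
tcp_pos: [0.4975, -0.0429, 0.0578]
orientation: [0.0, -0.214, 0.977, 0.0]
wrist_force: [-0.8, -0.4, 0.3]
finger_gap: 0.0857
grip_force: 0.0
```

Call:
carry_out([
  [[0, 0, -0.04, 0, 0, 0], [0, 0, -0.12, 0, 0, 0], [0, 0, -0.2, 0, 0, 0], [0, 0, -0.2, 0, 0, 0]],
])

```text
clock: 7.72
tcp_pos: [0.4998, -0.0435, 0.161]
orientation: [0.003, -0.214, 0.977, -0.001]
wrist_force: [0.8, -0.1, -0.3]
finger_gap: 0.0855
grip_force: 0.0
```

Run:
```python
from h import *
c,Q=wrist("w4"); go(-120,-1,160); go(-120,-1,52)
```

```text
t 7.775 dock [-59.5 129.6 159.2] go [ 0.1215 -0.2609 -0.0014 -0.0003  0.0005  0.0003] dist 0.144 F [ 1.09  0.11 -0.82]
t 7.775 dock [-59.5 129.6 159.2] go [ 0.1221 -0.2604  0.2146 -0.0003  0.0005  0.0003] dist 0.179 F [ 1.09  0.11 -0.82]
```

View pics/w4.png

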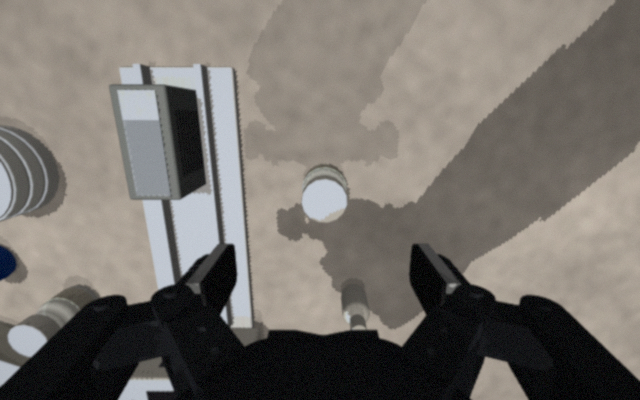

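Jar stands upright on the bench at (325,195), clear of the dropper (355,300). Now go to the magazine.

Call:
carry_out([
  [[0.034, -0.09, 0, 0, 0, 0], [0.068, -0.18, 0, 0, 0, 0], [0.097, -0.262, 0, 0, 0, 0], [0.097, -0.262, 0, 0, 0, 0]],
])

```text
clock: 8.28
tcp_pos: [0.5077, -0.1846, 0.156]
orientation: [-0.001, -0.212, 0.977, 0.0]
wrist_force: [-0.3, 0.7, -0.4]
finger_gap: 0.0855
grip_force: 0.0
```

Call:
carry_out([
  [[0, 0, 0.06, 0, 0, 0], [0, 0, 0.13, 0, 0, 0], [0, 0, 0.19, 0, 0, 0], [0, 0, 0.21, 0, 0, 0], [0, 0, 0.21, 0, 0, 0]],
])

```text
clock: 8.9
tcp_pos: [0.5075, -0.1812, 0.0521]
orientation: [-0.001, -0.214, 0.977, 0.001]
wrist_force: [0.5, -0.7, -0.5]
finger_gap: 0.0856
grip_force: 0.0
```

Run:
```python
from h import *
go(-108,-1,53)
```

```text
t 8.9 dock [-109.     0.4   52.1] go [-0.0019 -0.0028 -0.0019  0.0003 -0.0002  0.0004] dist 0.002 F [ 0.49 -0.69 -0.47]
```

Call:
carry_out([
  [[0, -0.002, 0, 0, 0, 0], [0, -0.002, 0, 0, 0, 0], [0, -0.002, 0, 0, 0, 0], [0, -0.002, 0, 0, 0, 0], [0, -0.002, 0, 0, 0, 0]],
], jaw=1, squeeze=40)

```text
clock: 9.52
tcp_pos: [0.5092, -0.1832, 0.0539]
orientation: [0.001, -0.214, 0.977, -0.0]
wrist_force: [-1.2, 1.7, 5.7]
finger_gap: 0.0395
grip_force: 42.1
```

Run:
```python
from h import *
s=env.get_state(); print(s["finger_gap"],s["grip_force"],s["ft_torque"].round(2)); go(20,-1,53)
c,Q=wrist("w5")
k=(c["z_map"]>0)&(abs(Q[...,1])<30)&(Q[...,0]>-160)&(Q[...,0]<-40)&(Q[...,2]>66)&(Q[...,2]<76); q=Q[k]
if len(q): print(len(q),q.mean(0),np.percentile(q[:,0],[1,99]),cv2.minAreaRect(q[:,:2].astype(np.float32)))
```

```text
0.039502067727117264 42.08736598491669 [0.34 0.17 0.  ]
t 9.525 dock [-108.2   -2.1   53.9] go [-2.564e-01  1.800e-03  2.200e-03 -2.000e-04  2.000e-04  3.000e-04] dist 0.128 F [-1.24  1.66  5.66]
14098 [-118.75357498   -2.87573415   70.06285998] [-146.9  -86.8] ((-115.92650604248047, -0.32590484619140625), (63.16592788696289, 58.09356689453125), 0.34310534596443176)
```

Call:
carry_out([
  [[-0.02, 0, -0.002, 0, 0, 0], [-0.07, 0, -0.003, 0, 0, 0], [-0.12, 0, -0.003, 0, 0, 0], [-0.17, 0, -0.003, 0, 0, 0], [-0.2, 0, -0.003, 0, 0, 0]],
])

```text
clock: 10.2
tcp_pos: [0.5996, -0.1411, 0.054]
orientation: [-0.001, -0.214, 0.977, -0.0]
wrist_force: [-3.8, -2.1, 2.1]
finger_gap: 0.0397
grip_force: 41.9
```

```bash
cat >> h.py <<'E'
def st():
    s=env.get_state(); f=s["wrist_force"]; print("t",s["clock"],"dock",D(s["tcp_pos"]),"Fdock",(f@EX).round(1),(f@EY).round(1),f[2].round(1),"gap",round(s["finger_gap"],4),"tq",s["ft_torque"].round(2))
E
python3 -c "
from h import *
st()"
```

```text
t 10.2 dock [-8.4 -1.5 54. ] Fdock -4.4 -0.3 2.1 gap 0.0397 tq [-0.36  0.76 -0.03]
```

Call:
carry_out([
  [[-0.015, 0, 0, 0, 0, 0], [-0.03, 0, 0, 0, 0, 0], [-0.045, 0, 0, 0, 0, 0], [-0.06, 0, 0, 0, 0, 0], [-0.06, 0, 0, 0, 0, 0]],
])

```text
clock: 10.82
tcp_pos: [0.6274, -0.1283, 0.054]
orientation: [0.0, -0.214, 0.977, 0.0]
wrist_force: [1.1, -0.2, -3.0]
finger_gap: 0.0393
grip_force: 41.1
```

Call:
carry_out([
  [[-0.008, 0, 0, 0, 0, 0], [-0.016, 0, 0, 0, 0, 0], [-0.024, 0, 0, 0, 0, 0], [-0.032, 0, 0, 0, 0, 0], [-0.032, 0, 0, 0, 0, 0]],
])

```text
clock: 11.45
tcp_pos: [0.6409, -0.1221, 0.0541]
orientation: [-0.001, -0.214, 0.977, 0.0]
wrist_force: [-4.4, -2.3, -2.0]
finger_gap: 0.0397
grip_force: 41.1
```

```bash
python3 -c "
from h import *
st()"
```

```text
t 11.45 dock [36.9 -1.4 54.1] Fdock -4.9 -0.2 -2.0 gap 0.0397 tq [-0.36  0.7   0.02]
```

Call:
carry_out([
  [[-0.006, 0, 0.001, 0, 0, 0], [-0.012, 0, 0.001, 0, 0, 0], [-0.018, 0, 0.001, 0, 0, 0], [-0.022, 0, 0.001, 0, 0, 0], [-0.022, 0, 0.001, 0, 0, 0]],
])

```text
clock: 12.08
tcp_pos: [0.6501, -0.1179, 0.0541]
orientation: [-0.001, -0.214, 0.977, -0.0]
wrist_force: [-7.6, -2.7, 0.4]
finger_gap: 0.0396
grip_force: 41.6
```

```bash
python3 -c "
from h import *
st()"
```

```text
t 12.075 dock [47.1 -1.4 54.1] Fdock -8.1 0.7 0.4 gap 0.0396 tq [-0.52  1.22 -0.02]
```

Call:
carry_out([
  [[-0.002, 0, 0, 0, 0, 0], [-0.004, 0, 0, 0, 0, 0], [-0.006, 0, 0, 0, 0, 0], [-0.008, 0, 0, 0, 0, 0], [-0.008, 0, 0, 0, 0, 0]],
])

```text
clock: 12.7
tcp_pos: [0.6533, -0.1164, 0.0541]
orientation: [-0.001, -0.214, 0.977, -0.0]
wrist_force: [-8.3, -2.4, 1.8]
finger_gap: 0.0395
grip_force: 41.7
```

```bash
python3 -c "
from h import *
st()"
```

```text
t 12.7 dock [50.6 -1.4 54.1] Fdock -8.5 1.3 1.8 gap 0.0395 tq [-0.61  1.43 -0.01]
```

Call:
carry_out([
  [[-0.002, 0, 0, 0, 0, 0], [-0.004, 0, 0, 0, 0, 0], [-0.006, 0, 0, 0, 0, 0], [-0.006, 0, 0, 0, 0, 0]],
])

```text
clock: 13.2
tcp_pos: [0.6557, -0.1153, 0.0541]
orientation: [-0.002, -0.214, 0.977, -0.0]
wrist_force: [-9.3, -3.9, 2.7]
finger_gap: 0.0394
grip_force: 41.7
```

```bash
python3 -c "
from h import *
st()"
```

```text
t 13.2 dock [53.3 -1.4 54.1] Fdock -10.1 0.3 2.7 gap 0.0394 tq [-0.65  1.62 -0.04]
```

Call:
carry_out([
  [[-0.002, 0, 0, 0, 0, 0], [-0.004, 0, 0, 0, 0, 0], [-0.004, 0, 0, 0, 0, 0]],
])

```text
clock: 13.58
tcp_pos: [0.6557, -0.1152, 0.0541]
orientation: [-0.004, -0.213, 0.977, -0.0]
wrist_force: [-15.4, -6.2, 5.1]
finger_gap: 0.0394
grip_force: 42.2
```

```bash
python3 -c "
from h import *
st()"
```

```text
t 13.575 dock [53.3 -1.3 54.1] Fdock -16.6 0.8 5.1 gap 0.0394 tq [-1.12  2.42 -0.09]
```

Call:
carry_out([
  [[0, 0, 0, 0, 0, 0], [0, 0, 0, 0, 0, 0], [0, 0, 0, 0, 0, 0], [0, 0, 0, 0, 0, 0]],
])

```text
clock: 14.08
tcp_pos: [0.6558, -0.1152, 0.0541]
orientation: [-0.003, -0.213, 0.977, -0.0]
wrist_force: [-13.9, -6.9, 5.8]
finger_gap: 0.0395
grip_force: 42.2
```

Run:
```python
from h import *
st()
c,Q=wrist("w6")
k=(c["z_map"]>0)&(abs(Q[...,1])<24)&(Q[...,0]>-10)&(Q[...,0]<102)&(Q[...,2]>66)&(Q[...,2]<76); q=Q[k]
print(len(q),np.percentile(q[:,0],[1,99]),np.percentile(q[:,2],[5,95]))
s=env.read_camera("scene"); cv2.imwrite("pics/s6.png",cv2.resize(s["frame"][170:310,190:390],None,fx=4,fy=4)[:600,:800])
```

```text
t 14.075 dock [53.4 -1.3 54.1] Fdock -15.5 -0.4 5.8 gap 0.0395 tq [-1.16  2.44 -0.06]
13992 [14.6   74.809] [68.7 71.9]
```

View pics/s6.png

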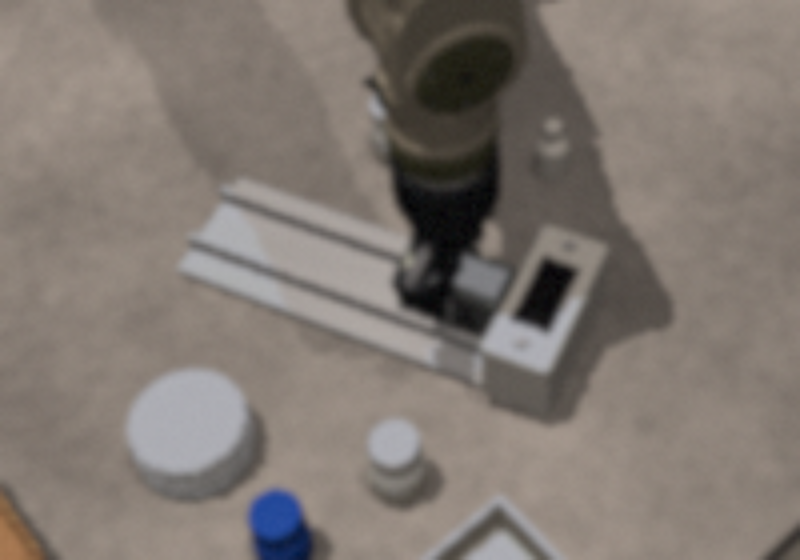

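View pics/w6.png

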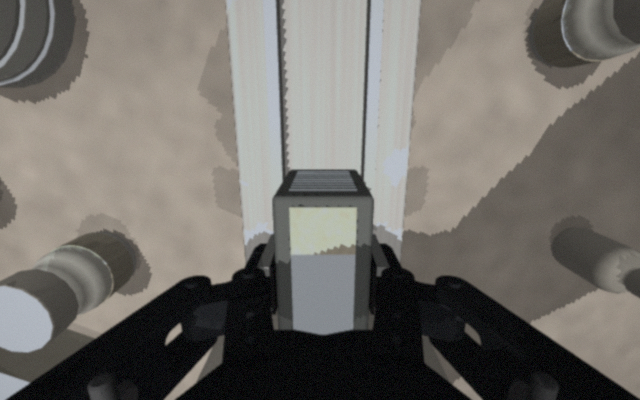

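Scene crop: the magazine (480,280) is against the housing, with the dropper and dishes untouched. Wrist picture: the magazine is straight in the channel (rear edge at row 195), and the jar stands on the bench top right (600,25). The force is steady at about 15 N (spring about 8 to 10 N), so the pads carry about 6 N.

```bash
python3 -c "
from h import *
st(); print(env.hand_in())"
```

```text
t 14.175 dock [53.4 -1.3 54.2] Fdock -16.4 0.1 5.6 gap 0.0397 tq [-1.14  2.43 -0.13]
the job is handed in; nothing more can be done
None
```

The job is handed in: the jar stands upright on the bench, and the magazine is held against the stop pads with a steady push of about 16 N, roughly 6 N of it beyond the spring; the verdict was not reported back.

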